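# Put the spice shaker back in its well and snap its cap on

## Robot

A 6-joint arm with a two-finger parallel gripper is mounted at the origin on the work surface. World frame = base frame: x ahead of the robot, y to its left, z up, the work surface at z = 0. Lengths are in m, angles in rad, forces in N, time in s.
With the tool pointing down it reaches from about 0.3 to 0.775 m from the base axis. Payload 14.6 kg.
Tool frame: the origin (TCP) lies between the finger pads; the fingertips stand ctrl.tip_extent ahead of it and the grasp point (between the pads) lies 3 mm ahead of it (ctrl.tip_extent is the distance from the TCP to the fingertips, in m); z points along the fingers, y is the line along which they close (so a half turn about z gives the same grasp; the last joint's range is limited). The gripper opens to 94 mm and grips with 3 to 60 N. Pads are 16 mm wide; open, the fingers measure 119 mm over their backs; the gripper's body (75 mm by 177 mm) begins 78 mm behind the grasp point.
Start: joints at [1.259, 0.3, 1.521, -0, 1.321, -0.067], TCP at [0.133, 0.534, 0.227] pointing down, gripper open.
Joint ranges: [-3.03, 3.03], [-0.79, 2.21], [0.23, 2.52], [-1.04, 4.18], [0, 3.07], [-2.55, 2.55]. Speed limits (rad/s): [2.22, 2.22, 2.57, 3.14, 3.14, 3.14].

## Interface

Orientations are given as [roll, pitch, yaw] about the fixed x, y, z axes, in that order (R = Rz(yaw) Ry(pitch) Rx(roll)).
In Python, from station import ctrl, camrig gives the robot as it stands (ctrl), with the cameras (camrig).
- The arm moves only by the shell command python3 shift.py 'ROWS' [OPENING] [FORCE]. ROWS is a JSON list that holds a single list of rows (three levels of brackets), with 1 to 10 rows, each of 6 numbers: dx, dy, dz in m, then a rotation vector rx, ry, rz in rad; each row shifts and turns the commanded pose from where the row before left it, along the tool's axes as they then stand; what a row does not reach is not made up. A row lasts 1/10 s, in which the tool goes at most 0.05 m and 0.15 rad, less where a joint would pass 70% of its speed; a pose out of reach is approached as far as the arm can. OPENING is the finger opening in m, set as the command begins (- or left out keeps the last). The fingers move at their own pace and stop on an object; FORCE is the grip in N (left out, the last holds). Time passes only in rows, so rows that do not move let the fingers close. It prints the time, the measured TCP pose, the force, the opening and the grip force at its end. Input that does not fit is refused with a message, and nothing moves.
- ctrl.get_obs(): the state, without advancing time (a new reading comes with each control period).
- camrig.camera(name): name is "scene" or "side" or "wrist"; returns a dict with "pixels" (480x640x3 uint8, blue, green, red), "fx", "fy", "cx", "cy" (pixels), "extrinsics" (4x4, takes a point from camera to world coordinates). Camera axes: x right, y up, looking along -z (the intrinsics and any distortion apply to the point x, -y, -z); pixel columns grow to the right and rows downward; lengths in m; the calibration is good to about 2 mm. A picture is of the moment at which its call begins. There is no depth.
- ctrl.hand_in(): hands the job in; it is judged then, once.
The state is a dict: "time_s": time; "qpos": joint angles; "joint_vel": joint speeds; "tau": joint torques, N m; "ee_pos": TCP position; "eef_rot": TCP orientation; "force": force on the tool from outside, world axes, zero at the start; "moment": the same for the moment, N m; "grip_width": finger opening in m; "grip_force": force on a finger pad.
Only numpy, scipy, OpenCV 4.12 (cv2) and the standard library are available. Lean on these libraries where they do the work, as an engineer would, in place of code of your own. Each camera call takes 0.05 s, during which the arm holds its last target. There are 200 camera calls.

## Task

The cook has finished with the yellow-banded spice shaker: stand it, kept upright because it is open, in the well of the wooden spice block that has the yellow label and let go of it. Then take the yellow cap and press it straight down onto the shaker's neck until it clicks, and keep pressing after the click: finish while still holding the cap down, fully home and level, with a steady push of about 10 N (a kilo's weight). Leave the red, green and blue spice jars as they are.

Things in the scene. Friction and masses are not known exactly. Their poses are not given: they have to be found in the camera images.
- jar: The open spice shaker: upright steel cylinder 48 mm in diameter and 72 mm tall with a yellow enamel band 22 to 52 mm up, then a shoulder narrowing to a neck 33 mm in diameter with a bead (39 mm in diameter, 89 mm up). 140 to 280 g, loose, standing on the worktop. Origin: centre of its underside; z up along its axis.
- jar_top (a point): Centre of the shaker's flat top (a white sifter disc 27 mm across with small holes), 97 mm above the shaker's origin.
- cap: The shaker's yellow snap cap, loose, lying crown up on the worktop: ribbed, round, 50 mm in diameter, 24 mm high, 45 g; skirt 4 mm thick, 20 mm deep inside, under a flat 4 mm crown. Four sprung tongues inside snap over the neck's bead. Origin: centre of the skirt's lower edge; z up. Home: origin 77 mm above the shaker's origin, the crown landing solid on the shaker's flat top.
- cap_top (a point): Centre of the cap's top face, 24 mm above the cap's origin; home is 101 mm above the shaker's origin. Laid on the neck the cap rests 8 mm above home; pressed, it resists more and more up to a peak of about 10 to 17 N some 4 mm above home, then the force drops (the click) and it stops solid at home. It centres itself from up to 2 mm sideways.
- well_yellow (a point): Centre of the floor of the yellow-labelled well: a round hole 52 mm in diameter and 20 mm deep (2 mm chamfer at the mouth), floor 10 mm above the worktop. z up; x and y along the block's.
- label_yellow: Yellow label, a plate 20 x 44 x 3 mm on the block's top, on the side away from the robot of the well that it names; the well's centre lies 42.5 mm from the label's along its -x axis. Origin: centre of its underside. Any of the four wells may carry it.
- block: The dark wooden spice block, fixed to the worktop: 90 x 340 x 30 mm (x, y, z), four round wells in a row along its y, 80 mm apart, centred 11 mm from its middle towards -x, each with a coloured label beside it at +x. Origin: centre of its underside. The red and green jars stand in their wells; the yellow and the blue wells are empty.
- jar_red: Capped steel spice jar with red band and cap, 48 mm in diameter (cap 50 mm), 101 mm tall, loose in the red-labelled well. Origin: centre of its underside. To be left alone.
- jar_green: As the red jar but green, loose in the green-labelled well. To be left alone.
- jar_blue: As the red jar but blue, standing loose on the worktop: it is still in use. To be left alone.

How it is judged:
By the outcome, as a careful person would: the job done as asked, in the order asked, and still so for the second after the job is handed in, while the arm keeps its last pose, push and grip.
It also fails if it takes over 70 s, if anything falls off the work surface, if the arm or the gripper's body presses on something with over 40 N, if the wrist force passes 120 N, or if a joint passes its speed limit or range.

## Working session

There is one attempt and no reset: what is moved stays moved. The work goes in short steps, Python scripts to look and compute and a shell command to move; the robot and the scene stay as the last step left them, time stands still between calls to the robot, and variables do not carry over. Pictures are saved under pics/ and viewed, at most 10 in all, crops included, and the job is handed in when it is done.

```bash
ls; mkdir -p pics
python3 - <<'E'
from station import ctrl, camrig
import cv2,numpy as np
print(ctrl.tip_extent); o=ctrl.get_obs(); print(o)
for n in ("scene","side"):
    c=camrig.camera(n); cv2.imwrite(f"pics/{n}0.png",c["pixels"]); print(n,c["fx"],c["fy"],c["cx"],c["cy"],np.round(c["extrinsics"],3).tolist(),[k for k in c])
E
```

```text
pics
shift.py
station.py
0.022
{'time_s': 0.0, 'qpos': array([ 1.25938399e+00,  3.00442039e-01,  1.52161277e+00, -1.13673219e-05,
        1.32068567e+00, -6.65744198e-02]), 'joint_vel': array([ 0.00083789,  0.00021762,  0.00068354,  0.00149573, -0.00034607,
       -0.00026532]), 'tau': array([ 3.82828721e-04, -5.31811309e+01, -3.52726436e+01,  7.08091585e-02,
        2.45242351e-02, -7.36947868e-05]), 'ee_pos': array([0.13323546, 0.5333634 , 0.22688885]), 'eef_rot': array([-3.14044663e+00, -6.53737334e-05,  2.89675752e+00]), 'force': array([ 0.0768893 , -0.1259722 , -0.00942382]), 'moment': array([ 0.02837442, -0.02287855,  0.00900641]), 'grip_force': 0.0, 'grip_width': 0.09411219622392425}
scene 595.3778151774736 595.3778151774736 324.36030551208853 240.58122069585932 [[0.862, -0.399, 0.313, 0.976], [0.507, 0.655, -0.56, -0.738], [0.018, 0.642, 0.767, 1.091], [0.0, 0.0, 0.0, 1.0]] ['pixels', 'fx', 'fy', 'cx', 'cy', 'extrinsics']
side 505.36592168165316 505.36592168165316 318.2725765714955 238.693146487051 [[0.991, 0.097, -0.096, 0.455], [-0.137, 0.675, -0.725, -0.644], [-0.005, 0.732, 0.682, 0.716], [0.0, 0.0, 0.0, 1.0]] ['pixels', 'fx', 'fy', 'cx', 'cy', 'extrinsics']
```

View pics/scene0.png

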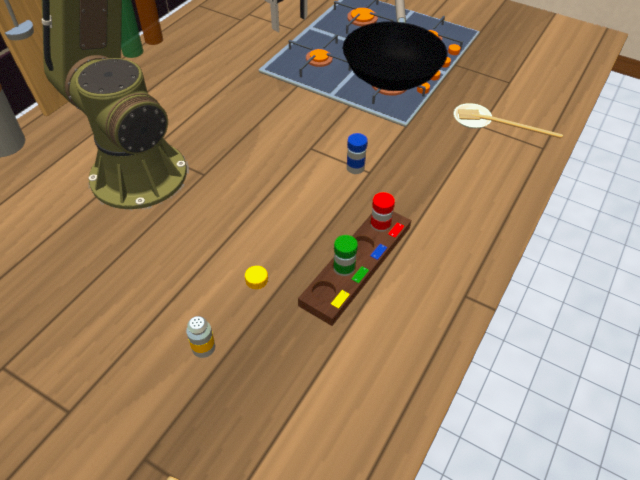

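View pics/side0.png

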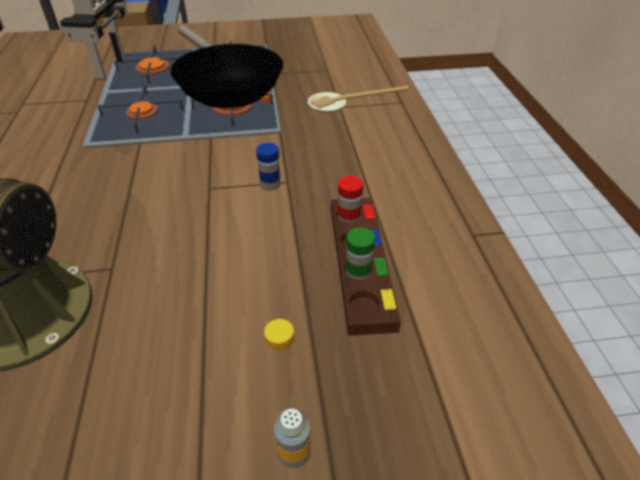

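The shaker's top is at scene (198,323) / side (291,419), and the cap at scene (256,276) / side (279,332). The yellow label is at scene (340,299) / side (388,299), so its well is the near end one, next to green.

```bash
cat > h.py <<'E'
import cv2,numpy as np
from scipy.optimize import least_squares
from scipy.spatial import ConvexHull
def proj(c,P):
    E=c["extrinsics"]; p=(np.atleast_2d(P)-E[:3,3])@E[:3,:3]
    return np.c_[c["cx"]+c["fx"]*p[:,0]/-p[:,2], c["cy"]-c["fy"]*p[:,1]/-p[:,2]]
def cyl(x,y,r,z0,z1):
    a=np.linspace(0,2*np.pi,40,endpoint=False)
    return np.vstack([np.c_[x+r*np.cos(a),y+r*np.sin(a),0*a+z] for z in(z0,z1)])
def hullc(uv):
    m=cv2.moments(cv2.convexHull(uv.astype(np.float32))); return np.array([m["m10"],m["m01"]])/m["m00"]
def blob(c,lo,hi,near,minA=15,maxd=25):
    m=cv2.inRange(cv2.cvtColor(c["pixels"],cv2.COLOR_BGR2HSV),lo,hi)
    n,l,s,ce=cv2.connectedComponentsWithStats(m)
    k=[i for i in range(1,n) if s[i,4]>=minA and np.hypot(*(ce[i]-near))<maxd]
    i=min(k,key=lambda i:np.hypot(*(ce[i]-near))); return ce[i],s[i]
def fit(cams,cents,model,x0):
    f=lambda p:np.concatenate([hullc(proj(c,model(p)))-u for c,u in zip(cams,cents)])
    r=least_squares(f,x0); return r.x,r.fun
E
python3 - <<'E'
from station import ctrl, camrig
from h import *
S,D=camrig.camera("scene"),camrig.camera("side"); C=[S,D]
def run(name,lo,hi,n1,n2,model):
    b=[blob(c,lo,hi,n) for c,n in zip(C,(n1,n2))]
    print(name,[(np.round(u,1).tolist(),s.tolist()) for u,s in b])
    x,e=fit(C,[u for u,s in b],model,[.5,-.1]); print("   ",np.round(x,4),np.round(e,1)); return x
Y=((24,180,120),(34,255,255))
run("cap",*Y,(256,276),(279,332),lambda p:cyl(*p,.025,0,.024))
run("top",(0,0,180),(180,60,255),(198,323),(291,419),lambda p:cyl(*p,.0135,.097,.0971))
def lab(p): return np.array([[p[0]+a,p[1]+b,z] for a in(-.01,.01) for b in(-.022,.022) for z in(.03,.033)])
run("ly",*Y,(340,299),(388,299),lab)
run("lg",(50,150,80),(70,255,255),(360,275),(381,266),lab)
run("lb",(108,150,80),(125,255,255),(379,252),(376,237),lab)
run("lr",(0,150,100),(4,255,255),(397,230),(369,212),lab)
E
```

```text
cap [([255.5, 274.1], [245, 266, 22, 18, 319]), ([278.3, 330.6], [265, 319, 28, 24, 518])]
    [ 0.4546 -0.1141] [ 0.9  0.1 -0.5  0.4]
top [([196.0, 322.3], [189, 316, 15, 14, 154]), ([290.8, 418.4], [281, 409, 21, 20, 271])]
    [ 0.4607 -0.3197] [-0.3 -0.3  0.3  0. ]
ly [([339.7, 298.7], [331, 290, 18, 19, 181]), ([387.8, 299.0], [381, 289, 15, 21, 215])]
    [ 0.6527 -0.0859] [-0.4 -0.4  0.5 -0.3]
lg [([359.7, 274.2], [352, 267, 17, 16, 134]), ([380.7, 266.2], [375, 258, 13, 17, 147])]
    [ 0.6581 -0.006 ] [-0.5 -0.4  0.4 -0.2]
lb [([378.2, 251.3], [371, 244, 16, 15, 122]), ([376.9, 237.9], [374, 231, 7, 14, 53])]
    [0.6442 0.0389] [-15.    6.4  -8.1  12.3]
lr [([395.8, 229.5], [388, 222, 16, 16, 129]), ([368.3, 211.3], [362, 204, 13, 16, 158])]
    [0.6689 0.1539] [-0.6 -0.2  0.5 -0.1]
```

Labels yellow to red measure 0.2403 m against 0.240 m expected, so the block yaw is about -0.0675 and the yellow well is at about (0.610, -0.083). I'll turn the tool so it closes along the block's x, away from the green jar, then move over the shaker.

```bash
cat > d.py <<'E'
# python3 d.py x y z yaw : shift in tool axes from measured TCP pose to target (tool down)
import sys,numpy as np
from scipy.spatial.transform import Rotation as R
from station import ctrl, camrig
o=ctrl.get_obs(); x,y,z,w=map(float,sys.argv[1:5])
A=R.from_euler("xyz",o["eef_rot"]); B=R.from_euler("xyz",[np.pi,0,w])
print(np.round(A.inv().apply(np.array([x,y,z])-o["ee_pos"]),4),np.round((A.inv()*B).as_rotvec(),4), "F",np.round(o["force"],2))
E
python3 shift.py '[[[0, 0, -0.005, 0, 0, 0.1394], [0, 0, -0.005, 0, 0, 0.1394], [0, 0, -0.005, 0, 0, 0.1394], [0, 0, -0.005, 0, 0, 0.1394], [0, 0, 0, 0, 0, 0.1394], [0, 0, 0, 0, 0, 0.1394], [0, 0, 0, 0, 0, 0.1394], [0, 0, 0, 0, 0, 0.1394], [0, 0, 0, 0, 0, 0.1394], [0, 0, 0, 0, 0, 0.1394]]]'
python3 d.py 0.42 0.1 0.24 1.503
```

```text
time_s: 1.2
ee_pos: [0.1333, 0.5335, 0.2473]
eef_rot: [-3.142, 0.0, 1.497]
force: [-0.0, 0.3, -0.6]
grip_width: 0.0942
grip_force: 0.0
[-0.4112  0.3179  0.0074] [-0.0001  0.0004 -0.0059] F [-0.03  0.3  -0.65]
```

```bash
python3 shift.py '[[[-0.035, 0.03, 0, 0, 0, 0], [-0.037, 0.032, 0, 0, 0, 0], [-0.037, 0.032, 0, 0, 0, 0], [-0.037, 0.032, 0, 0, 0, 0], [-0.037, 0.032, 0, 0, 0, 0], [-0.037, 0.032, 0, 0, 0, 0], [-0.037, 0.032, 0, 0, 0, 0], [-0.037, 0.032, 0, 0, 0, 0], [-0.037, 0.032, 0, 0, 0, 0], [-0.037, 0.032, 0, 0, 0, 0]]]' >/dev/null
python3 shift.py '[[[-0.04, 0.007, 0, 0, 0, 0], [-0.04, 0.007, 0, 0, 0, 0], [-0.04, 0.007, 0, 0, 0, 0], [-0.04, 0.007, 0, 0, 0, 0], [-0.04, 0.007, 0, 0, 0, 0], [-0.04, 0.007, 0, 0, 0, 0], [-0.04, 0.007, 0, 0, 0, 0], [-0.04, 0.007, 0, 0, 0, 0]]]'
python3 d.py 0.4607 -0.3197 0.24 1.503
```

```text
time_s: 3.0
ee_pos: [0.4595, -0.18, 0.2475]
eef_rot: [3.142, -0.0, 1.503]
force: [0.2, 1.6, 0.3]
grip_width: 0.0941
grip_force: 0.0
[-0.1393  0.0107  0.0074] [ 0.0001 -0.     -0.0003] F [0.18 1.6  0.3 ]
```

```bash
python3 shift.py '[[[-0.02, 0.002, 0, 0, 0, 0], [0, 0, 0, 0, 0, 0]]]'
python3 - <<'E'
from station import ctrl, camrig
from h import *
c=camrig.camera("wrist"); cv2.imwrite("pics/w1.png",c["pixels"]); print(np.round(c["extrinsics"],3).tolist())
print(proj(c,[[.4607,-.3197,.097],[.4546,-.1141,.024],[.6103,-.083,.03]]))
E
```

```text
time_s: 3.2
ee_pos: [0.46, -0.2003, 0.247]
eef_rot: [-3.141, -0.0, 1.5]
force: [0.1, 0.1, 0.6]
grip_width: 0.0942
grip_force: 0.0
[[0.998, 0.067, 0.021, 0.466], [-0.07, 0.955, 0.288, -0.117], [-0.001, -0.289, 0.957, 0.404], [0.0, 0.0, 0.0, 1.0]]
[[333.03780654 358.9880588 ]
 [309.55021578 109.26064997]
 [491.57955824  56.89755341]]
```

View pics/w1.png

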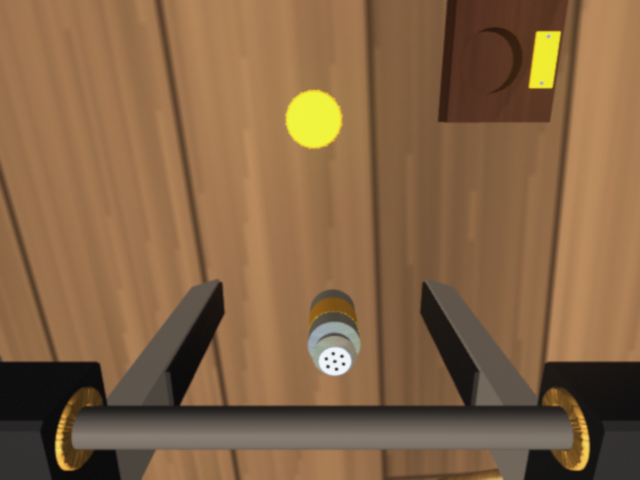

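Wrist view: cap at (314,119), shaker top at (335,361), yellow label at (544,60). I'll refine all three with this camera.

Run:
```python
from station import ctrl, camrig
from h import *
W=camrig.camera("wrist")
def lab(p):
    c,s=np.cos(.0675),np.sin(.0675); return np.array([[p[0]+a*c+b*s,p[1]-a*s+b*c,z] for a in(-.01,.01) for b in(-.022,.022) for z in(.03,.033)])
Y=((24,180,120),(34,255,255))
for n,rng,px,m in (("cap",Y,(314,119),lambda p:cyl(*p,.025,0,.024)),("top",((0,0,180),(180,40,255)),(335,361),lambda p:cyl(*p,.0135,.097,.0971)),("lab",Y,(544,60),lab)):
    u,s=blob(W,*rng,px); x,e=fit([W],[u],m,[.5,-.1]); print(n,u,s[2:],np.round(x,4),np.round(np.ptp(proj(W,m(x)),0),1))
    if n=="lab":
        mk=cv2.inRange(cv2.cvtColor(W["pixels"],cv2.COLOR_BGR2HSV),*Y); mk[:, :480]=0
        E=W["extrinsics"]
        ct=max(cv2.findContours(mk,0,cv2.CHAIN_APPROX_NONE)[0],key=cv2.contourArea)[:,0].astype(float)
        d=np.c_[(ct[:,0]-W["cx"])/W["fx"],-(ct[:,1]-W["cy"])/W["fy"],-np.ones(len(ct))]@E[:3,:3].T
        P=(E[:3,3]+d*((.033-E[2,3])/d[:,2:]))[:,:2]
        print(cv2.minAreaRect((P*1000).astype(np.float32)))
```

```text
cap [313.25120579 120.34927653] [  56   58 2488] [ 0.4571 -0.1227] [56.1 58.2]
top [334.17732558 362.13953488] [ 33  29 688] [ 0.4616 -0.3216] [31.4 27.3]
lab [544.08678955  61.3640553 ] [  32   57 1302] [ 0.6537 -0.0887] [33.8 57.1]
((652.9456176757812, -89.02001953125), (43.32194137573242, 20.11104393005371), 86.0271224975586)
```

```bash
python3 d.py .4612 -.321 .16 1.503; python3 shift.py '[[[-0.03, 0.002, 0.022, 0, 0, 0], [-0.03, 0.002, 0.022, 0, 0, 0], [-0.03, 0.002, 0.022, 0, 0, 0], [-0.03, 0.003, 0.021, 0, 0, 0.0], [0, 0, 0, 0, 0, 0]]]'; python3 d.py .4612 -.321 .16 1.503
python3 - <<'E'
from station import ctrl, camrig
from h import *
c=camrig.camera("wrist"); cv2.imwrite("pics/w2.png",c["pixels"]); 
print(proj(c,[[.4612,-.321,.097],[.4612,-.321,.0]]))
E
```

```text
[-0.1227  0.0095  0.0872] [-0.0004 -0.0004 -0.0009] F [-0.39  0.33  0.26]
time_s: 3.8
ee_pos: [0.4604, -0.3192, 0.1576]
eef_rot: [-3.138, -0.002, 1.502]
force: [0.3, 0.3, -0.1]
grip_width: 0.0936
grip_force: 0.0
[-0.0018  0.001  -0.0024] [-0.0035 -0.0022 -0.0011] F [ 0.31  0.32 -0.1 ]
[[324.59007115 269.53706898]
 [324.28381826 224.70649019]]
```

View pics/w2.png

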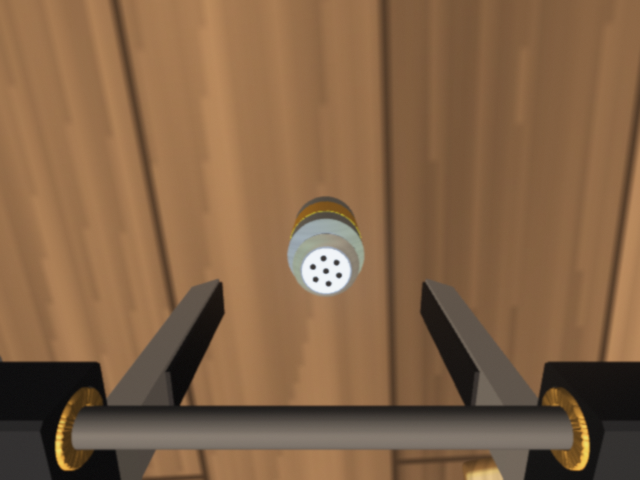

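Sifter centre is at (326,271), within 1 mm of the prediction. Shaker is at (0.462, -0.322). Descending to grasp.

```bash
python3 shift.py '[[[-0.0025, 0.0018, 0, 0.0, 0, 0], [0, 0, 0.03, 0, 0, 0], [0, 0, 0.03, 0, 0, 0], [0, 0, 0.025, 0, 0, 0], [0, 0, 0.0126, 0, 0, 0], [0, 0, 0, 0, 0, 0]]]'; python3 d.py .462 -.3218 .06 1.503; python3 shift.py '[[[0, 0, 0, 0, 0, 0], [0, 0, 0, 0, 0, 0], [0, 0, 0, 0, 0, 0], [0, 0, 0, 0, 0, 0], [0, 0, 0, 0, 0, 0], [0, 0, 0, 0, 0, 0], [0, 0, 0, 0, 0, 0]]]' 0.03 25
```

```text
time_s: 4.45
ee_pos: [0.4629, -0.3203, 0.0624]
eef_rot: [-3.141, -0.001, 1.504]
force: [-0.6, 0.3, -0.6]
grip_width: 0.0941
grip_force: 0.0
[-0.0016 -0.0008  0.0024] [-0.001  -0.0008  0.0009] F [-0.59  0.29 -0.6 ]
time_s: 5.15
ee_pos: [0.4627, -0.3213, 0.0629]
eef_rot: [-3.142, 0.0, 1.503]
force: [-0.8, 0.1, 1.4]
grip_width: 0.0476
grip_force: 25.0
```

```bash
python3 shift.py '[[[0, 0, -0.01, 0, 0, 0], [0, 0, -0.02, 0, 0, 0], [0, 0, -0.025, 0, 0, 0], [0, 0, -0.015, 0, 0, 0], [0.01, 0.005, 0, 0, 0, 0], [0.022, 0.012, 0, 0, 0, 0], [0.027, 0.0145, 0, 0, 0, 0], [0.027, 0.0145, 0, 0, 0, 0], [0.027, 0.0145, 0, 0, 0, 0], [0.027, 0.0145, 0, 0, 0, 0]]]'
python3 shift.py '[[[0.027, 0.0145, 0, 0, 0, 0], [0.027, 0.0145, 0, 0, 0, 0], [0.022, 0.012, 0, 0, 0, 0], [0.015, 0.008, 0, 0, 0, 0], [0.01, 0.005, 0, 0, 0, 0], [0, 0, 0, 0, 0, 0], [0, 0, 0, 0, 0, 0]]]'
python3 d.py .6108 -.0843 .1329 1.503
python3 - <<'E'
from station import ctrl, camrig
from h import *
c=camrig.camera("wrist"); cv2.imwrite("pics/w3.png",c["pixels"]); o=ctrl.get_obs()
a=np.linspace(0,6.28,60); 
print(proj(c,[[.6108,-.0843,.03]]),proj(c,[o["ee_pos"]+[0,0,.0341]]))
E
```

```text
time_s: 6.15
ee_pos: [0.5474, -0.1846, 0.1319]
eef_rot: [-3.14, -0.001, 1.503]
force: [0.7, 0.2, -2.8]
grip_width: 0.0475
grip_force: 25.0
time_s: 6.85
ee_pos: [0.6075, -0.0901, 0.1326]
eef_rot: [-3.141, 0.0, 1.503]
force: [-0.1, 0.1, -2.4]
grip_width: 0.0477
grip_force: 25.0
[ 0.006   0.0029 -0.0003] [-0.0005  0.0001 -0.0005] F [-0.06  0.11 -2.39]
[[326.94161411 234.86358936]] [[322.72776185 366.42637422]]
```

View pics/w3.png

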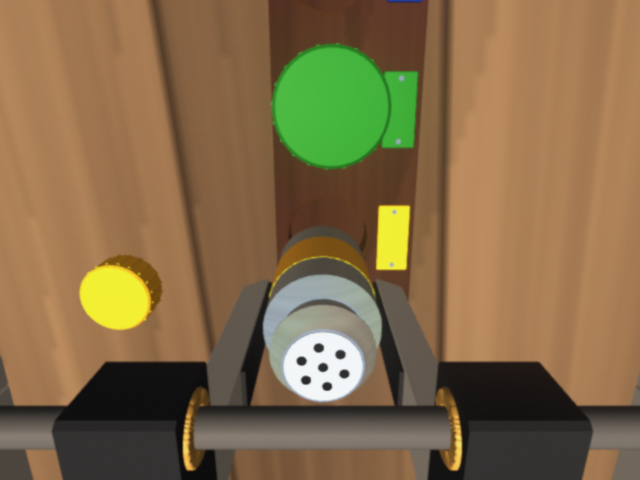

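Jar top at (323.5,366), matching the TCP axis. Yellow label at (393,237), green label at (399,110), cap at (117,296). I'll refine the well and cap from this picture's calibration.

Run:
```python
from station import ctrl, camrig
from h import *
W=camrig.camera("wrist"); E=W["extrinsics"]; o=ctrl.get_obs(); print(o["ee_pos"])
def back(u,z):
    u=np.atleast_2d(u); d=np.c_[(u[:,0]-W["cx"])/W["fx"],-(u[:,1]-W["cy"])/W["fy"],-np.ones(len(u))]@E[:3,:3].T
    return (E[:3,3]+d*((z-E[2,3])/d[:,2:]))[:,:2]
hsv=cv2.cvtColor(W["pixels"],cv2.COLOR_BGR2HSV)
Y=((24,180,120),(34,255,255))
def rect(lo,hi,roi,z):
    m=cv2.inRange(hsv,lo,hi); k=np.zeros_like(m); x0,y0,x1,y1=roi; k[y0:y1,x0:x1]=1; m*=k
    ct=max(cv2.findContours(m,0,cv2.CHAIN_APPROX_NONE)[0],key=cv2.contourArea)[:,0].astype(float)
    return cv2.minAreaRect((back(ct,z)*1000).astype(np.float32))
print("ly",rect(*Y,(360,190,430,290),.033))
print("gj",rect((50,180,80),(70,255,255),(260,30,372,175),.111))
m=cv2.inRange(hsv,(0,0,200),(180,40,255)); m[:,:270]=0;m[:,380:]=0;m[:320]=0;m[410:]=0
ct=max(cv2.findContours(m,0,1)[0],key=cv2.contourArea); e=cv2.fitEllipse(ct); print("top",e[0],e[1],back(e[0],o["ee_pos"][2]+.0341))
m=cv2.inRange(hsv,*Y); m[:,170:]=0
ct=max(cv2.findContours(m,0,1)[0],key=cv2.contourArea); e=cv2.fitEllipse(ct); print("capellipse",e[0],e[1])
u,s=blob(W,*Y,(117,296)); x,ee=fit([W],[u],lambda p:cyl(*p,.025,0.0239,.024),[.5,-.1]); print("cap as top only",x,s,np.ptp(proj(W,cyl(*x,.025,.0239,.024)),0),"full",fit([W],[u],lambda p:cyl(*p,.025,0,.024),[.5,-.1])[0])
print("capEllipse back",back(e[0],.024))
```

```text
[ 0.60744941 -0.09046625  0.13281322]
ly ((653.2330932617188, -88.58377075195312), (43.6495361328125, 20.014501571655273), 86.1250228881836)
gj ((611.0897827148438, 13.514585494995117), (36.70832443237305, 8.766300201416016), 16.513139724731445)
top (322.5547180175781, 366.1849060058594) (67.86283874511719, 79.49088287353516) [[ 0.60734875 -0.09058174]]
capellipse (113.78923797607422, 296.9612731933594) (59.1055908203125, 70.818603515625)
cap as top only [ 0.4575774  -0.12252954] [  80  266   69   63 3377] [71.46959738 64.60883329] full [ 0.45185323 -0.12681114]
capEllipse back [[ 0.45764142 -0.12188264]]
```

```bash
python3 shift.py '[[[0.005, 0.0031, 0, 0, 0, 0], [0, 0, 0, 0, 0, 0], [0, 0, 0.015, 0, 0, 0], [0, 0, 0.015, 0, 0, 0], [0, 0, 0.007, 0, 0, 0], [0, 0, 0, 0, 0, 0], [0, 0, 0, 0, 0, 0]]]'; python3 d.py .6108 -.0857 .0729 1.503
```

```text
time_s: 7.65
ee_pos: [0.6113, -0.0849, 0.0957]
eef_rot: [-3.141, -0.0, 1.503]
force: [0.9, -0.7, -2.2]
grip_width: 0.0475
grip_force: 25.0
[-0.0009 -0.0005  0.0228] [-0.0003 -0.     -0.0003] F [ 0.91 -0.71 -2.17]
```

```bash
python3 shift.py '[[[-0.0008, -0.0004, 0.002, 0, 0, 0], [0, 0, 0.004, 0, 0, 0], [0, 0, 0.004, 0, 0, 0], [0, 0, 0.004, 0, 0, 0], [0, 0, 0.004, 0, 0, 0], [0, 0, 0, 0, 0, 0], [0, 0, 0, 0, 0, 0]]]'; python3 d.py .6108 -.0857 .0729 1.503
```

```text
time_s: 8.35
ee_pos: [0.6108, -0.0856, 0.0777]
eef_rot: [-3.141, -0.0, 1.503]
force: [0.6, -0.5, -2.5]
grip_width: 0.0475
grip_force: 25.0
[-0.0001 -0.      0.0048] [-0.0002 -0.     -0.0002] F [ 0.6  -0.5  -2.53]
```

```bash
python3 shift.py '[[[0, 0, 0.002, 0, 0, 0], [0, 0, 0.0015, 0, 0, 0], [0, 0, 0.001, 0, 0, 0], [0, 0, 0.0005, 0, 0, 0], [0, 0, 0, 0, 0, 0], [0, 0, 0, 0, 0, 0]]]'
```

```text
time_s: 8.95
ee_pos: [0.6108, -0.0856, 0.073]
eef_rot: [3.142, 0.0, 1.503]
force: [-0.9, 0.3, -0.4]
grip_width: 0.0475
grip_force: 25.0
```

The weight has transferred to the floor, so the jar is seated. Releasing and rising.

```bash
python3 shift.py '[[[0, 0, 0, 0, 0, 0], [0, 0, 0, 0, 0, 0], [0, 0, 0, 0, 0, 0], [0, 0, 0, 0, 0, 0], [0, 0, 0, 0, 0, 0], [0, 0, 0, 0, 0, 0]]]' 0.094; python3 shift.py '[[[0, 0, -0.01, 0, 0, 0], [0, 0, -0.02, 0, 0, 0], [0, 0, -0.03, 0, 0, 0], [0, 0, -0.03, 0, 0, 0], [0, 0, -0.02, 0, 0, 0], [0, 0, -0.02, 0, 0, 0], [0, 0, 0, 0, 0, 0], [0, 0, 0, 0, 0, 0]]]'
python3 d.py .4575 -.1223 .2 1.503
python3 - <<'E'
from station import ctrl, camrig
from h import *
W=camrig.camera("wrist"); cv2.imwrite("pics/w4.png",W["pixels"]); print(ctrl.get_obs()["ee_pos"])
for z in (.107,.01): print(proj(W,[[.6108,-.0857,z]]))
E
```

```text
time_s: 9.55
ee_pos: [0.6108, -0.0856, 0.0729]
eef_rot: [3.142, -0.0, 1.503]
force: [0.6, 0.3, 0.5]
grip_width: 0.0917
grip_force: 0.0
time_s: 10.35
ee_pos: [0.6107, -0.0856, 0.2027]
eef_rot: [3.141, 0.0, 1.503]
force: [0.5, -0.6, -0.5]
grip_width: 0.0939
grip_force: 0.0
[-0.0471 -0.1504  0.0027] [ 0.0002  0.0001 -0.0002] F [ 0.45 -0.62 -0.53]
[ 0.61047843 -0.08554823  0.2019255 ]
[[322.54951331 247.01090508]]
[[322.38212434 211.90093949]]
```

View pics/w4.png

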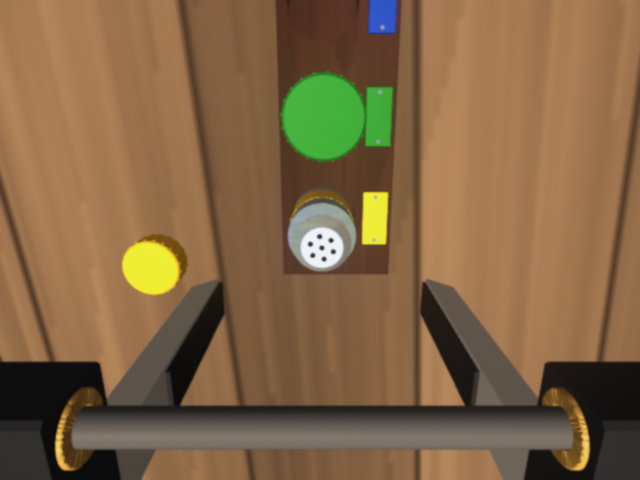

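The shaker stands upright in the yellow well, top at (322,247) as predicted. Now over the cap.

```bash
python3 shift.py '[[[-0.006, -0.02, 0, 0, 0, 0], [-0.0125, -0.04, 0, 0, 0, 0], [-0.0125, -0.04, 0, 0, 0, 0], [-0.01, -0.032, 0, 0, 0, 0], [-0.006, -0.018, 0, 0, 0, 0], [0, 0, 0.025, 0, 0, 0], [0, 0, 0.03, 0, 0, 0], [0, 0, 0.025, 0, 0, 0], [0, 0, 0.015, 0, 0, 0], [0, 0, 0, 0, 0, 0]]]'
python3 - <<'E'
from station import ctrl, camrig
from h import *
W=camrig.camera("wrist"); cv2.imwrite("pics/w5.png",W["pixels"])
hsv=cv2.cvtColor(W["pixels"],cv2.COLOR_BGR2HSV); m=cv2.inRange(hsv,(24,180,120),(34,255,255))
pu=proj(W,[[.4575,-.1223,.024]])[0]; print("pred",pu)
u,s=blob(W,(24,180,120),(34,255,255),pu,maxd=60); print(u,s)
print(fit([W],[u],lambda p:cyl(*p,.025,.0239,.024),[.45,-.12])[0], np.ptp(proj(W,cyl(.4575,-.1223,.025,.0239,.024)),0))
E
python3 d.py .4575 -.1223 .026 1.503
```

```text
time_s: 11.4
ee_pos: [0.4565, -0.1218, 0.1052]
eef_rot: [-3.137, -0.001, 1.503]
force: [0.9, -0.3, 1.2]
grip_width: 0.094
grip_force: 0.0
pred [324.83229883 255.12120597]
[324.11680851 254.29957447] [ 285  217   81   76 4700]
[ 0.45703674 -0.12245778] [81.48625957 76.93766281]
[-0.0003  0.0005  0.0807] [-0.0029 -0.0008 -0.0002] F [0.2  0.39 0.24]
```

```bash
python3 shift.py '[[[-0.0007, 0.0003, 0.02, 0, 0, 0], [0, 0, 0.025, 0, 0, 0], [0, 0, 0.02, 0, 0, 0], [0, 0, 0.01, 0, 0, 0], [0, 0, 0.004, 0, 0, 0], [0, 0, 0, 0, 0, 0], [0, 0, 0, 0, 0, 0]]]'; python3 d.py .457 -.1224 .0255 1.503
```

```text
time_s: 12.15
ee_pos: [0.4587, -0.1232, 0.0297]
eef_rot: [3.14, 0.0, 1.503]
force: [0.3, -0.3, -0.2]
grip_width: 0.0938
grip_force: 0.0
[ 0.0006 -0.0018  0.0042] [ 0.0013  0.0003 -0.0002] F [ 0.33 -0.27 -0.17]
```

```bash
python3 shift.py '[[[0.0006, -0.0016, 0.002, 0, 0, 0], [0, 0, 0.002, 0, 0, 0], [0, 0, 0, 0, 0, 0]]]'; python3 shift.py '[[[0, 0, 0, 0, 0, 0], [0, 0, 0, 0, 0, 0], [0, 0, 0, 0, 0, 0], [0, 0, 0, 0, 0, 0], [0, 0, 0, 0, 0, 0], [0, 0, 0, 0, 0, 0], [0, 0, 0, 0, 0, 0]]]' 0.03 50;  python3 d.py .457 -.1224 .0255 1.503
```

```text
time_s: 12.45
ee_pos: [0.4566, -0.1223, 0.0248]
eef_rot: [-3.142, 0.0, 1.503]
force: [-0.9, 0.6, -0.2]
grip_width: 0.0943
grip_force: 0.0
time_s: 13.15
ee_pos: [0.4567, -0.1223, 0.0249]
eef_rot: [3.142, -0.0, 1.503]
force: [-0.1, 0.5, 0.7]
grip_width: 0.0492
grip_force: 50.0
[-0.0001  0.0003 -0.0006] [ 0.0001 -0.     -0.0002] F [-0.11  0.5   0.68]
```

```bash
python3 shift.py '[[[0, 0, -0.02, 0, 0, 0], [0, 0, -0.04, 0, 0, 0], [0, 0, -0.04, 0, 0, 0], [0, 0, -0.03, 0, 0, 0], [0.005, 0.016, 0, 0, 0, 0], [0.012, 0.038, 0, 0, 0, 0], [0.012, 0.038, 0, 0, 0, 0], [0.011, 0.036, 0, 0, 0, 0], [0.005, 0.017, 0, 0, 0, 0], [0.002, 0.006, 0, 0, 0, 0]]]'; python3 shift.py '[[[0, 0, 0, 0, 0, 0], [0, 0, 0, 0, 0, 0]]]';  python3 d.py .6108 -.0857 .13 1.503
python3 - <<'E'
from station import ctrl, camrig
from h import *
W=camrig.camera("wrist"); cv2.imwrite("pics/w6.png",W["pixels"]); D=camrig.camera("side"); cv2.imwrite("pics/s6.png",cv2.resize(D["pixels"][180:360,270:470],(800,720)[:2])[:600])
o=ctrl.get_obs(); t=o["ee_pos"]
u,s=blob(W,(24,180,120),(34,255,255),proj(W,[t])[0],maxd=80,minA=1000); print(t,u,s,fit([W],[u],lambda p:cyl(*p,.025,t[2]-.001,t[2]-.0009),[.6,-.1])[0])
E
```

```text
time_s: 14.15
ee_pos: [0.6114, -0.0851, 0.1541]
eef_rot: [-3.141, -0.0, 1.504]
force: [-0.3, 0.3, -1.0]
grip_width: 0.0489
grip_force: 50.0
time_s: 14.35
ee_pos: [0.6098, -0.0859, 0.1548]
eef_rot: [-3.141, 0.0, 1.503]
force: [0.1, 0.1, -0.7]
grip_width: 0.0489
grip_force: 50.0
[0.0003 0.001  0.0248] [-0.0005  0.     -0.0005] F [ 0.13  0.13 -0.66]
[ 0.6098467  -0.08602676  0.15516674] [320.59018525 314.57263568] [ 264  263  115  104 9231] [ 0.60888119 -0.08560891]
```

View pics/w6.png

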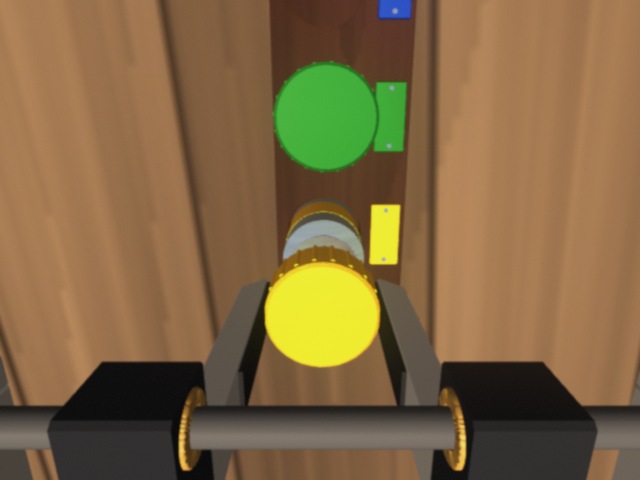

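The cap is held level over the shaker, crown centre at about (322,314). Descending to just above the neck.

```bash
python3 shift.py '[[[0.0003, 0.001, 0.01, 0, 0, 0], [0, 0, 0.012, 0, 0, 0], [0, 0, 0.006, 0, 0, 0], [0, 0, 0.003, 0, 0, 0], [0, 0, 0, 0, 0, 0], [0, 0, 0, 0, 0, 0]]]';  python3 d.py .6108 -.0857 .1119 1.503
```

```text
time_s: 15.05
ee_pos: [0.6117, -0.0854, 0.124]
eef_rot: [3.141, 0.0, 1.503]
force: [1.5, -0.5, 0.4]
grip_width: 0.0488
grip_force: 50.0
[-0.0003 -0.0009  0.0121] [ 0.0004  0.     -0.0002] F [ 1.5  -0.46  0.35]
```

```bash
python3 shift.py '[[[-0.0002, -0.0007, 0.002, 0, 0, 0], [0, 0, 0.002, 0, 0, 0], [0, 0, 0.001, 0, 0, 0], [0, 0, 0, 0, 0, 0]]]'; python3 shift.py '[[[0, 0, 0.001, 0, 0, 0], [0, 0, 0.001, 0, 0, 0], [0, 0, 0, 0, 0, 0]]]' - 60;  python3 d.py .6108 -.0857 .1119 1.503
```

```text
time_s: 15.45
ee_pos: [0.6107, -0.0855, 0.1187]
eef_rot: [-3.141, -0.0, 1.503]
force: [-1.0, -0.2, -0.2]
grip_width: 0.0487
grip_force: 50.0
time_s: 15.75
ee_pos: [0.6111, -0.0856, 0.1175]
eef_rot: [3.141, 0.0, 1.503]
force: [-1.9, 0.6, 4.4]
grip_width: 0.049
grip_force: 60.0
[-0.0001 -0.0003  0.0056] [ 0.001   0.     -0.0002] F [-1.88  0.62  4.44]
```

```bash
python3 shift.py '[[[0, 0, 0.001, 0, 0, 0], [0, 0, 0, 0, 0, 0]]]' | sed -n '2p;4p'; python3 shift.py '[[[0, 0, 0.001, 0, 0, 0], [0, 0, 0, 0, 0, 0]]]' | sed -n '2p;4p'; python3 shift.py '[[[0, 0, 0.001, 0, 0, 0], [0, 0, 0, 0, 0, 0]]]' | sed -n '2p;4p'
```

```text
ee_pos: [0.6113, -0.0857, 0.1166]
force: [-0.6, 1.3, 5.8]
ee_pos: [0.6111, -0.0857, 0.1152]
force: [-0.5, 1.6, 1.0]
ee_pos: [0.6105, -0.0855, 0.1131]
force: [0.6, 0.1, -3.0]
```

```bash
for i in 1; do python3 shift.py '[[[0, 0, 0.0008, 0, 0, 0], [0, 0, 0, 0, 0, 0]]]' | sed -n '2p;4p'; done; python3 shift.py '[[[0, 0, 0.0005, 0, 0, 0], [0, 0, 0, 0, 0, 0]]]' | sed -n '2p;4p'; python3 shift.py '[[[0, 0, 0.0005, 0, 0, 0], [0, 0, 0, 0, 0, 0]]]'
```

```text
ee_pos: [0.6106, -0.0856, 0.1126]
force: [-0.5, -0.6, -2.2]
ee_pos: [0.6108, -0.0856, 0.1124]
force: [-0.7, 0.3, -3.2]
time_s: 16.95
ee_pos: [0.6109, -0.0856, 0.1122]
eef_rot: [3.141, 0.0, 1.503]
force: [-0.6, -0.1, -2.4]
grip_width: 0.0489
grip_force: 60.0
```

```bash
python3 shift.py '[[[0, 0, 0.0005, 0, 0, 0], [0, 0, 0, 0, 0, 0]]]' | sed -n '2p;4p'; python3 shift.py '[[[0, 0, 0.0005, 0, 0, 0], [0, 0, 0, 0, 0, 0]]]' | sed -n '2p;4p'; python3 shift.py '[[[0, 0, 0.0005, 0, 0, 0], [0, 0, 0, 0, 0, 0]]]'
```

```text
ee_pos: [0.611, -0.0856, 0.1121]
force: [-1.8, 0.6, 3.2]
ee_pos: [0.6112, -0.0856, 0.1121]
force: [-2.9, 0.9, 8.0]
time_s: 17.55
ee_pos: [0.6113, -0.0857, 0.1121]
eef_rot: [3.14, 0.0, 1.503]
force: [-3.8, 0.4, 13.4]
grip_width: 0.0492
grip_force: 60.0
```

Clicked, and it stops solid at z = 0.1121 (home expected at 0.1119). Trimming to about 10 N and taking out the sideways load.

```bash
python3 shift.py '[[[0, -0.0003, -0.0003, 0, 0, 0], [0, 0, 0, 0, 0, 0], [0, 0, 0, 0, 0, 0]]]' | sed -n '2,4p'; for i in 1 2 3; do python3 shift.py '[[[0, 0, 0, 0, 0, 0], [0, 0, 0, 0, 0, 0]]]' | sed -n '4p'; done
```

```text
ee_pos: [0.6109, -0.0856, 0.112]
eef_rot: [3.14, 0.0, 1.503]
force: [-3.0, 0.4, 10.0]
force: [-2.4, 1.8, 9.9]
force: [-3.5, 1.7, 8.9]
force: [-3.2, 1.1, 10.0]
```

Run:
```python
from station import ctrl, camrig
import cv2
D=camrig.camera("wrist"); cv2.imwrite("pics/f.png",D["pixels"]); S=camrig.camera("scene"); print(ctrl.get_obs()["force"])
```

```text
[-4.11096777  0.49263645  9.69219629]
```

View pics/f.png

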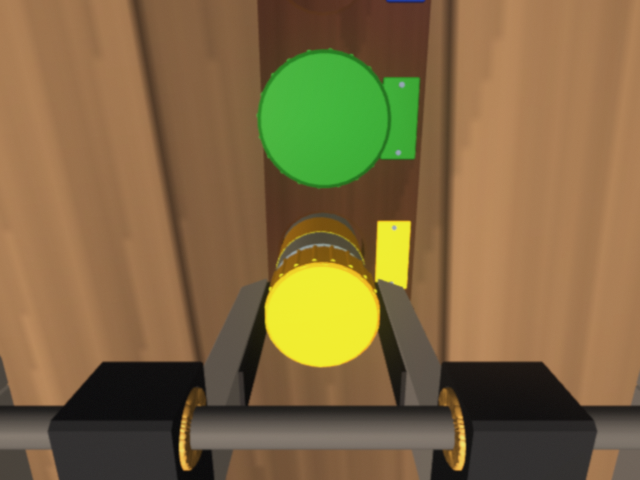

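The cap is level on the shaker, crown centre at (322,314), with the neck covered. The push is steady at about 10 N and the green jar is untouched.

```bash
python3 -c "
from station import ctrl, camrig
print(ctrl.hand_in())"
```

```text
the job is handed in; nothing more can be done
None
```

The shaker stands upright in the yellow-labelled well with its cap clicked fully home and level, and I handed the job in with the arm still holding it down at about 10 N, the other jars not touched.

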